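Lock the bayonet cap onto the valve socket

TASK

Take the black cap with the red grip bar out of the green parts tin, fit it into the ceramic valve socket on its board, and press it down gently while turning it clockwise until its lugs catch and the spring holds it locked; then let go. The angle of the slots in the socket has to be found by look or by feel, the ceramic must not be forced (never more than about 50 N), and everything else is to be left where it is.

Things in the scene. Friction and masses are not known exactly. Their poses are not given: they have to be found in the camera images.
- cap: Black bayonet cap with red grip bar, 60 mm tall, 70 to 130 g, standing upright in the tin. Origin: centre of its flat foot, z up. Brass plug of 32 mm diameter (foot chamfered to 24 mm over the lowest 5 mm) up to 27.5 mm; black flange of 54 mm diameter from 27.5 to 32 mm.
- cap_grip (a point): Middle of the cap's red grip bar, on the axis, 46 mm above the foot. The bar runs from 32 to 60 mm above the foot, is 44 mm long along the cap's x and 14 mm thick along its y: pinch it across its thickness.
- cap_lugs (a point): On the cap's axis at mid-height of its lugs, 10.5 mm above the foot. Two brass lugs stick out of the plug along the cap's +x and -x (in line with the grip bar) to 22 mm from the axis; each is 8 mm wide (24 degrees) and 5 mm high, from 8 to 13 mm above the foot.
- socket: Fixed dark wooden board 120 x 120 x 15 mm carrying a white ceramic valve socket; origin: centre of the board's underside, z up on the socket's axis. Brass terminals, 12 mm wide, 21 mm high, at x = +50 and -50 mm. Ceramic disc (80 mm wide, top at 25 mm) and open round shell (60 mm outside, 48 inside) sit on a rubber cushion and sink 1 mm per 6 N, at most 3.5 mm; heights here are for it unloaded.
- socket_mouth (a point): Centre of the shell's mouth, 59 mm up. Flush with it copper ledges reach in to 18 mm from the axis; two opposite slots in them, 38 degrees wide, admit the lugs with 4.5 degrees to spare each way. The line through the slots lies up to 1.2 rad either side of the socket's x axis; NO reading gives that angle: see it or feel for it. Lugs lying on the ledges hold the cap's foot at 51 mm; over the slots it drops lower.
- socket_contact (a point): Top centre of the steel spring contact as left free, 48 mm up. It meets the cap's foot with 1.5 N, rising by 1 N per mm of travel, to a hard stop after 15 mm (16.5 N). A cap put in but not locked rests with its foot at about 48 mm, lugs still in the slots.
- socket_lock (a point): Where the cap's foot ends when locked, 40 mm up. To lock: press the foot below 36 mm (14 N; the sinking cushion adds 2 mm; lugs duck a 4 mm lip), hold it so, turn clockwise seen from above 58 to 86 degrees from mid-slot (best 72; solid end stop at 88, where the force of both lugs builds up fast), let it rise: lugs go up into pockets, held by 9.5 N of spring. The other way is blocked.
- tin: Fixed green tin tray 115 (x) x 270 (y) x 25 mm high, walls and floor 3 mm; origin: centre of its underside. Its lid stands open, sloping away from the -x long side to 97 mm height, 86 mm beyond that side. Three things stand on its floor in a row along y, about 80 mm apart, in any order: the cap, coil, lamp.
- coil: Copper-wound coil former standing in the tin, 32 mm diameter, 48 mm tall; origin at its foot. Leave alone.
- lamp: Chrome pilot-lamp holder with amber dome standing in the tin, 30 mm diameter, 44 mm tall; origin at its foot. Leave alone.
- choke: Black iron choke, 60 x 75 x 62 mm; origin at the centre of its underside. Leave alone.
- driver: Nut driver with bone-coloured handle lying along its x, 192 mm long, 25 mm thick; origin under where handle and shaft meet. Leave alone.
- carton: Cardboard valve carton, 60 x 60 x 110 mm; origin under its centre. Leave alone.
- screwtin: Red screw tin, 70 mm diameter, 30 mm high; origin under its centre. Leave alone.
- polish: Small bottle, 50 mm diameter, 100 mm tall; origin under its centre. Leave alone.
Not all that is in view belongs to the job. What is shaped like the cap but blue, purple or turquoise is not meant.

How it is judged:
By the outcome, as a careful person would: the job done as asked, in the order asked, and still so for the second after the job is handed in, with the robot touching nothing.
It also fails if it takes over 72 s, if anything falls off the work surface, if the arm or the gripper's body presses on something with over 40 N, if the wrist force passes 120 N, or if a joint passes its speed limit or range.

ROBOT

A 6-joint arm with a two-finger parallel gripper is mounted at the origin on the work surface. World frame = base frame: x ahead of the robot, y to its left, z up, the work surface at z = 0. Lengths are in m, angles in rad, forces in N, time in s.
With the tool pointing down it reaches from about 0.225 to 0.875 m from the base axis. Payload 3.4 kg.
Tool frame: the origin (TCP) lies at the very end of the fingers, on their centre line; the grasp point (between the pads) lies manip.hold_point_z behind it (manip.hold_point_z is the distance from the TCP to the grasp point, in m); x points along the fingers, y is the direction in which the jaws open and shut, and the axes are right-handed (so a half turn about x gives the same grasp; the last joint's range is limited). The gripper opens to 85 mm and grips with 20 to 120 N. Pads are 22 mm wide; open, the fingers measure 114 mm over their backs; the gripper's body (76 mm by 85 mm) begins 54 mm behind the grasp point. The pads swing forward as they close: fully open they stand 13 mm farther back than shut.
Start: joints at [1.106, 0.276, 1.505, -0, 1.361, -0.121], TCP at [0.194, 0.541, 0.231] pointing down, gripper open.
Joint ranges: [-2.89, 2.89], [-0.75, 2.08], [0.22, 2.7], [-1.18, 4.32], [0.11, 2.71], [-2.7, 2.7]. Speed limits (rad/s): [2.57, 2.57, 3.14, 3.14, 3.14, 3.14].

INTERFACE

Orientations are given as a unit quaternion [w, x, y, z].
In Python, from rig import manip gives the robot as it stands.
- The arm moves only by the tool step_arm, never from a script. Its argument "targets" is a list of rows, each a list of 2 entries, a list of its own where there are three numbers: the shift along the tool's x, y, z in mm, then the turn about the tool's x in degrees. A call has 1 to 20 rows; each row is the pose to reach, as a shift and turn from the pose commanded when the call began, along the tool's axes at that moment; what a row does not reach only later rows make up. A row lasts 1/10 s, in which the tool goes at most 50 mm and 8.59 degrees, less where a joint would pass 70% of its speed; a pose out of reach is approached as far as the arm can. A call with a gripper value outside its range is refused whole. "grip" is the closure, from 0 (fully open) to 1 (shut), set as the call begins (left out, the last holds). The fingers move at their own pace and stop on an object; "grip_force" is the grip in N (left out, the last holds). Time passes only in rows, so rows that repeat a pose let the fingers close. It gives the time, the measured TCP pose, the force and the opening at its end, in the units of the state.
- manip.get_state(): the state, without advancing time (a new reading comes with each control period).
- manip.get_image(name): name is "scene" or "top"; returns a dict with "image" (420x560x3 uint8, red, green, blue), "fx", "fy", "cx", "cy" (pixels), "pose" (4x4, takes a point from camera to world coordinates). Camera axes: x right, y down, z forward; pixel columns grow to the right and rows downward; lengths in m; the calibration is good to about 2 mm. A picture is of the moment at which its call begins. There is no depth.
- manip.sign_off(): hands the job in, once; it reports no verdict.
Trained networks look in a picture, given as the dict that the camera call returned (one of the last four; its "shot" number tells which), for a name from the list of things; names that differ only in an ending like _2 or _b are one class to them, and where a whole thing is asked for, a point or a joint stands for the part that bears it (a point fixed in the world has none). Each returns a list of dicts, best first, with "confidence" (0 to 1); they miss things now and then, are a little off and sometimes report something else, mostly with a low value. They report only what shows in the picture. A call takes as long as a camera call. They do not tell look-alikes from the thing itself.
- manip.search_frame(picture, thing): "xyz" ([x, y, z] in m, in world coordinates, good to about 4 mm: the middle of the surface that is visible of it).
- manip.regions_of(picture, thing): "region" (420x560 bool, what is visible of it).
The state is a dict: "clock": time; "qpos": joint angles; "qd": joint speeds; "effort": joint torques, N m; "position": TCP position; "ee_rot": TCP orientation; "contact_force": force on the tool from outside, world axes, zero at the start; "moment": the same for the moment, N m; "width": finger opening in m.
Only numpy, scipy, OpenCV 4.12 (cv2) and the standard library are available. Lean on these libraries where they do the work, as an engineer would, in place of code of your own. Each camera call takes 0.05 s, during which the arm holds its last target.

## Working session

There is one attempt and no reset: what is moved stays moved. The work goes in short steps, Python scripts to look and compute and a tool call to move; the robot and the scene stay as the last step left them, time stands still between calls to the robot, and variables do not carry over. Pictures are saved under pics/ and viewed, and the job is handed in when it is done.

Besides the shell and the picture viewer there is one more tool, called after "Request:" in YAML: its name, and indented under it one key for each argument. step_arm: Moves the arm, as the interface text tells. Its arguments: {"type":"object","properties":{"targets":{"type":"array"},"grip":{"type":"number"},"grip_force":{"type":"number"}},"required":["targets"]}

```bash
ls; mkdir -p pics; python3 - <<'E'
from rig import manip
import cv2,numpy as np
print(manip.get_state(), manip.hold_point_z)
for n in("scene","top"):
    p=manip.get_image(n); print(n,p['fx'],p['fy'],p['cx'],p['cy'],p['pose'])
    cv2.imwrite(f'pics/{n}0.png',p['image'][:,:,::-1])
    for t in("cap","socket","tin","coil","lamp","choke","carton","polish","cap_grip","socket_mouth"):
        try: print(t,[(np.round(d['xyz'],3),round(d['confidence'],2)) for d in manip.search_frame(p,t)])
        except Exception as e: print(t,e)
E
```

```text
pics
{'clock': 0.0, 'qpos': array([ 1.10601353e+00,  2.76597046e-01,  1.50613807e+00, -1.28275425e-05,
        1.36070815e+00, -1.21001141e-01]), 'qd': array([-0.00198049, -0.00115461,  0.00078415, -0.00223433,  0.00124404,
       -0.00035106]), 'effort': array([ 8.05800482e-04, -4.16773474e+01, -2.45805216e+01, -1.02259232e-04,
        1.08672353e-02,  1.05285798e-05]), 'position': array([0.19357235, 0.54086997, 0.23043658]), 'ee_rot': array([ 0.69650143,  0.12031882,  0.69687075, -0.12157424]), 'contact_force': array([-0.44881977, -0.33866512, -0.31235787]), 'moment': array([-0.04239523, -0.04227371,  0.06482885]), 'width': 0.0852144844193781} 0.0187
scene 472.0658600765977 472.0658600765977 284.7399439710015 213.3721734335439 [[-0.86453857  0.40788107 -0.29360873  0.92896557]
 [ 0.50238811  0.71697061 -0.48327976  0.46905579]
 [ 0.01338816 -0.56531953 -0.82476335  0.9181565 ]
 [ 0.          0.          0.          1.        ]]
cap [(array([0.507, 0.042, 0.035]), 0.86), (array([0.637, 0.259, 0.028]), 0.79), (array([0.423, 0.033, 0.028]), 0.65), (array([0.494, 0.17 , 0.044]), 0.58)]
[... 1017 characters left out ...]
0.86), (array([0.503, 0.036, 0.03 ]), 0.67), (array([0.763, 0.023, 0.054]), 0.27)]
socket [(array([ 0.536, -0.233,  0.015]), 0.61)]
tin [(array([0.436, 0.265, 0.028]), 0.78)]
coil [(array([0.493, 0.249, 0.056]), 0.55)]
lamp [(array([0.515, 0.326, 0.04 ]), 0.56), (array([ 0.537, -0.232,  0.017]), 0.48)]
choke [(array([0.759, 0.025, 0.051]), 0.77), (array([ 0.535, -0.232,  0.018]), 0.27)]
carton [(array([0.723, 0.313, 0.109]), 0.58)]
polish [(array([ 0.7  , -0.329,  0.066]), 0.89)]
cap_grip [(array([0.487, 0.161, 0.035]), 0.84), (array([0.417, 0.03 , 0.032]), 0.69), (array([0.628, 0.252, 0.032]), 0.68), (array([0.5  , 0.036, 0.029]), 0.5)]
socket_mouth [(array([ 0.536, -0.232,  0.014]), 0.58)]
```

View pics/scene0.png

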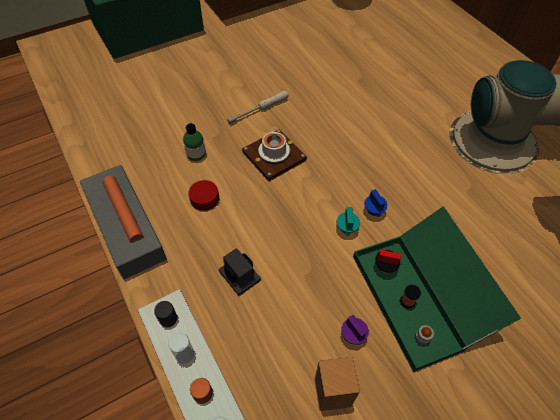

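View pics/top0.png

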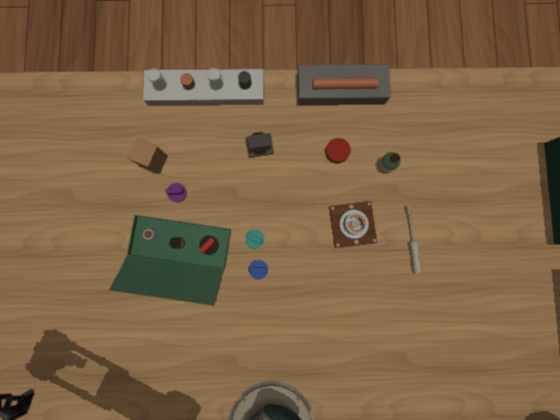

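```bash
python3 - <<'E'
import cv2
a=cv2.imread('pics/top0.png');s=cv2.imread('pics/scene0.png')
def proj(): pass
t=cv2.resize(a[165:265,330:430],(600,600),interpolation=cv2.INTER_CUBIC)
cv2.imwrite('pics/t_sock.png',t)
t=cv2.resize(a[140:240,150:250],(600,600),interpolation=cv2.INTER_CUBIC)
cv2.imwrite('pics/t_tin.png',t)
E
```

```text
(no output)
```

The scene shows the red-bar cap at about (388,260) in the scene view and (209,245) in the top view, at the -y end of the tin. The socket is at (274,147) in scene and (354,224) in top. Blue, turquoise and purple look-alikes stand outside the tin.

```bash
python3 - <<'E'
import cv2
a=cv2.imread('pics/top0.png');s=cv2.imread('pics/scene0.png')
f=lambda im,u,v,r:cv2.resize(im[v-r:v+r,u-r:u+r],(400,400),interpolation=cv2.INTER_CUBIC)
import numpy as np
cv2.imwrite('pics/z_sock.png',np.hstack([f(a,354,224,28),f(s,274,150,36)]))
cv2.imwrite('pics/z_cap.png',np.hstack([f(a,209,245,28),f(s,388,260,36)]))
E
```

```text
(no output)
```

View pics/z_sock.png

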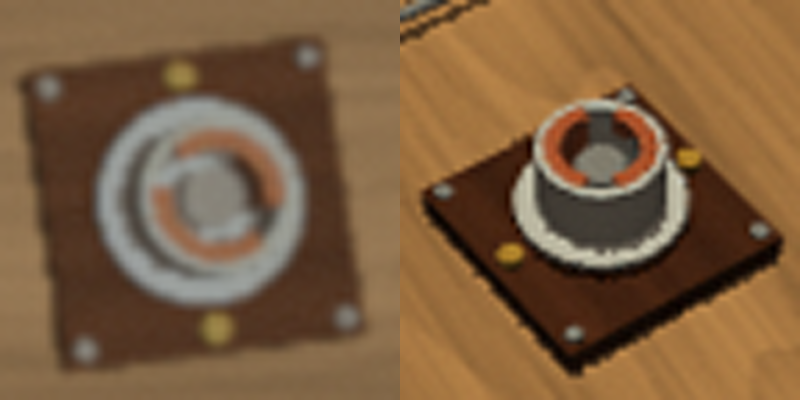

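View pics/z_cap.png

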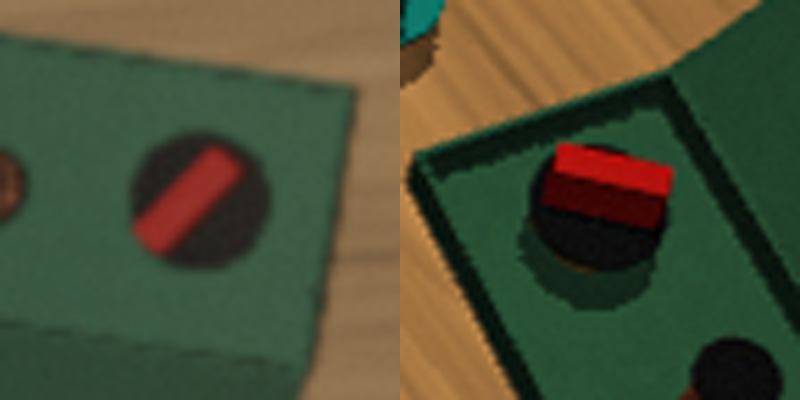

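The zooms show both slots in the copper ring: gaps at upper left and lower right in the top view. I'll rectify both views to metric planes to measure the positions and angles.

```bash
cat > h.py <<'E'
import cv2,numpy as np
def rect(p,img,c,z,half,S):  # metric patch: cols=+x, rows=-y ; S px per m
    n=int(2*half*S); T=p['pose']; R=T[:3,:3]; t=T[:3,3]
    K=np.array([[p['fx'],0,p['cx']],[0,p['fy'],p['cy']],[0,0,1]])
    A=np.array([[1/S,0,c[0]-half],[0,-1/S,c[1]+half],[0,0,z],[0,0,1.]])
    B=np.array([A[0],A[1],A[2]-0,[0,0,1]])
    M=np.array([[1/S,0,c[0]-half],[0,-1/S,c[1]+half],[0,0,z]])-np.outer(t,[0,0,1])
    H=K@R.T@M
    return cv2.warpPerspective(img,H,(n,n),flags=cv2.INTER_CUBIC|cv2.WARP_INVERSE_MAP)
E
python3 - <<'E'
from rig import manip
import cv2,numpy as np
from h import rect
a=manip.get_image('top');s=manip.get_image('scene')
np.save('shots.npy',[a,s],allow_pickle=True)
for nm,c,z in(('sock',(.535,-.225),.059),('cap',(.487,.163),.063)):
    o=[]
    for p in(a,s):
        im=p['image'][:,:,::-1].copy()
        r=rect(p,im,c,z,.05,4000)
        b,g,rr=[r[:,:,i].astype(int) for i in range(3)]
        m=((rr>120)&(rr-g>45)&(rr-b>60)) if nm=='sock' else ((rr>90)&(rr>2.2*g)&(rr>2.2*b)&(rr>140 if p is s else True))
        if nm=='cap':
            n,l,st,ce=cv2.connectedComponentsWithStats(m.astype(np.uint8)); k=1+np.argmax(st[1:,4]); 
            pts=np.argwhere(l==k)[:,::-1].astype(np.float32); rc=cv2.minAreaRect(pts); print(rc, 'xy',c[0]-.05+rc[0][0]/4000,c[1]+.05-rc[0][1]/4000, np.array(rc[1])/4)
            cv2.drawContours(r,[cv2.boxPoints(rc).astype(int)],0,(255,255,0),1)
        else:
            for i in range(0,400,40): cv2.putText(r,str(i),(i,8),0,.3,(0,0,0)); cv2.putText(r,str(i),(0,i+8),0,.3,(0,0,0))
        o.append(r)
    cv2.imwrite(f'pics/r_{nm}.png',np.hstack(o))
E
```

```text
((191.75001525878906, 201.75), (177.48379516601562, 63.639610290527344), 45.0) xy 0.48493750381469725 0.16256250000000003 [44.37094879 15.90990257]
((195.00001525878906, 193.00001525878906), (171.11984252929688, 49.497474670410156), 45.0) xy 0.48575000381469724 0.16474999618530276 [42.77996063 12.37436867]
```

View pics/r_sock.png

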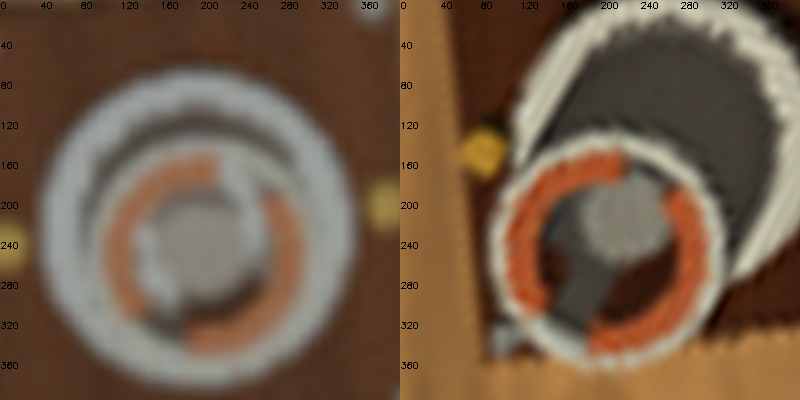

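View pics/r_cap.png

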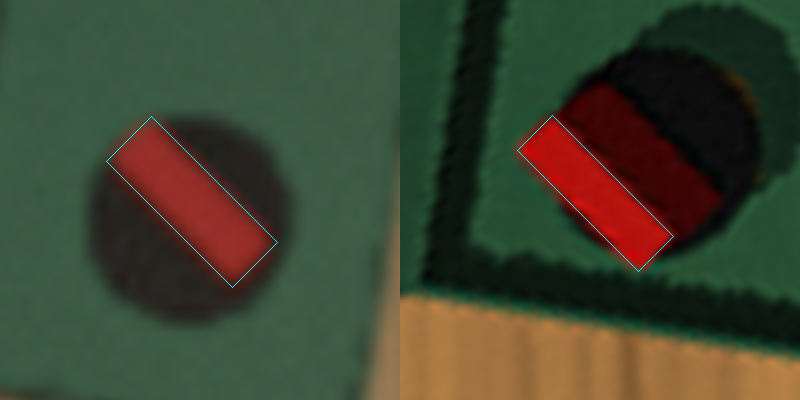

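```bash
python3 - <<'E'
import cv2,numpy as np
from h import rect
from scipy.optimize import minimize
a,s=np.load('shots.npy',allow_pickle=True)
c=(.535,-.225)
def one(p):
    r=cv2.GaussianBlur(rect(p,p['image'],c,.059,.05,4000),(0,0),2).astype(float)
    f=r[:,:,0]-r[:,:,2]  # redness
    yy,xx=np.mgrid[:400,:400]
    def cost(v):
        x=(xx-v[0])/4; y=-(yy-v[1])/4; rr=np.hypot(x,y); th=np.degrees(np.arctan2(y,x))
        d=np.abs((th-v[2]+90)%180-90)*np.pi/180*rr
        sg=lambda q:1/(1+np.exp(-q/.5))
        m=sg(rr-18)*sg(24-rr)*sg(d-np.radians(19)*rr)
        w=(rr<30)
        return -np.corrcoef(m[w],f[w])[0,1]
    best=min((minimize(cost,[x,248,t],method='Nelder-Mead',options=dict(initial_simplex=[[x,248,t],[x+8,248,t],[x,256,t],[x,248,t+10]])) for x in(200,208) for t in(50,65)),key=lambda q:q.fun)
    v=best.x; return best.fun,c[0]-.05+v[0]/4000,c[1]+.05-v[1]/4000,v[2]
for p in(a,s): print(one(p))
# cap, template
c=(.487,.163)
for p,mi in((a,100),(s,150)):
    im=p['image']; r=rect(p,im,c,.063,.05,4000).astype(float)
    R=r[:,:,0]; 
    m=(R>mi)&(R>2*r[:,:,1])
    pts=np.argwhere(m)[:,::-1]; mu=pts.mean(0); w,V=np.linalg.eigh(np.cov((pts-mu).T)); d=V[:,1]
    print(mu/4000+[c[0]-.05,0],c[1]+.05-mu[1]/4000,np.degrees(np.arctan2(-d[1],d[0])),np.sqrt(12*w)/4)
# board
E
```

```text
(np.float64(-0.9182060880490817), np.float64(0.5358159179103129), np.float64(-0.23865262978378377), np.float64(61.06413086120966))
(np.float64(-0.9024464379444695), np.float64(0.5364994148540815), np.float64(-0.23795247381223045), np.float64(60.520741428382955))
[0.48483889 0.05023047] 0.16276953086419754 -45.108521910753 [14.55060637 42.8545829 ]
[0.48571869 0.04835672] 0.16464327931996284 135.33110890935959 [11.32950337 41.64815383]
```

```bash
cat >> h.py <<'E'
from scipy.spatial.transform import Rotation as Ro
def st():
    from rig import manip
    s=manip.get_state(); q=s['ee_rot']; R=Ro.from_quat([q[1],q[2],q[3],q[0]]).as_matrix(); return s,R
def go(xyz,yaw):  # yaw = desired world angle of tool y, deg
    s,R=st(); d=R.T@(np.array(xyz)-s['position'])*1000
    y=np.degrees(np.arctan2(R[1,1],R[0,1]))
    print('t',s['clock'],'pos',s['position'].round(4),'w',round(s['width'],4),'F',s['contact_force'].round(1),'M',s['moment'].round(2))
    print('toolx',R[:,0].round(4),'yaw',y.round(2),'q',s['qpos'].round(3))
    t=-(yaw-y); t=(t+90)%180-90
    print('shift',d.round(1),'turn',t.round(2),'or',(t-180*np.sign(t)).round(2))
E
python3 -c "
from h import *
go([.4853,.1637,.15],45)"
```

```text
t 1.2 pos [0.1938 0.5414 0.2313] w 0.0852 F [ 0.1 -0.7  0.4] M [ 0.01 -0.02 -0.01]
toolx [ 1.e-04  1.e-04 -1.e+00] yaw 70.3 q [ 1.106  0.276  1.505 -0.     1.361 -0.121]
shift [  81.3 -257.4  401.7] turn 25.3 or -154.7
```

Request:
step_arm:
  targets:
    - [[0, -50, 80], 5]
    - [[0, -100, 160], 10]
    - [[20, -150, 240], 15]
    - [[40, -200, 320], 20]
    - [[60, -257, 402], 25.3]
    - [[81, -257, 402], 25.3]
    - [[81, -257, 402], 25.3]
    - [[81, -257, 402], 25.3]
    - [[81, -257, 402], 25.3]
    - [[81, -257, 402], 25.3]
    - [[81, -257, 402], 25.3]
    - [[81, -257, 402], 25.3]
    - [[81, -257, 402], 25.3]
    - [[81, -257, 402], 25.3]
    - [[81, -257, 402], 25.3]
  grip: 0.4

```text
clock: 2.7
position: [0.4852, 0.165, 0.1508]
ee_rot: [0.654, 0.27, 0.653, -0.27]
contact_force: [-0.2, -0.9, 0.7]
width: 0.051
```

```bash
python3 - <<'E'
from h import *
from rig import manip
go([.4853,.1637,.039],45)
for n in('top','scene'):
    p=manip.get_image(n); cv2.imwrite(f'pics/{n}1.png',p['image'][:,:,::-1])
E
```

```text
t 2.7 pos [0.4852 0.165  0.1508] w 0.051 F [-0.2 -0.9  0.7] M [-0.03  0.05 -0.01]
toolx [ 7.e-04  4.e-04 -1.e+00] yaw 45.11 q [ 0.192  0.243  1.765  0.     1.134 -0.596]
shift [111.8  -0.9   0.9] turn 0.11 or -179.89
```

View pics/scene1.png

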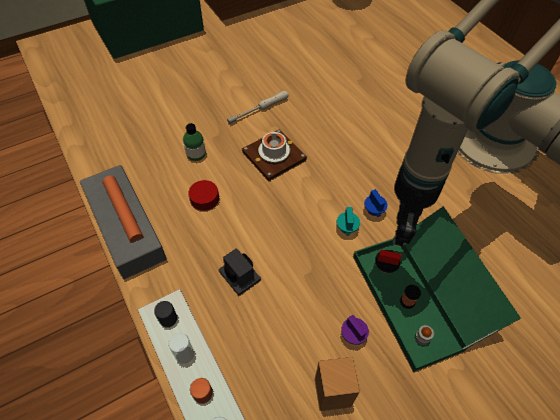

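The gripper is above the cap at about (405,235) with its fingers ready and nothing near it. I'll descend.

Request:
step_arm:
  targets:
    - [[40, -1, 1], 0]
    - [[80, -1, 1], 0]
    - [[100, -1, 1], 0]
    - [[110, -1, 1], 0]
    - [[112, -1, 1], 0]
    - [[112, -1, 1], 0]
    - [[112, -1, 1], 0]
    - [[112, -1, 1], 0]

```text
clock: 3.6
position: [0.4867, 0.1627, 0.0395]
ee_rot: [0.654, 0.271, 0.653, -0.27]
contact_force: [-0.2, -0.4, 0.3]
width: 0.0513
```

```bash
python3 - <<'E'
from h import *
from rig import manip
go([.4853,.1637,.039],45)
o=[]
for n,u,v in(('top',209,245),('scene',388,260)):
    p=manip.get_image(n); o.append(cv2.resize(p['image'][v-40:v+40,u-40:u+40,::-1],(400,400),interpolation=2))
cv2.imwrite(f'pics/g2.png',np.hstack(o))
E
```

```text
t 3.6 pos [0.4867 0.1627 0.0395] w 0.0513 F [-0.2 -0.4  0.3] M [ 0.   -0.05 -0.01]
toolx [ 2.6e-03  6.0e-04 -1.0e+00] yaw 45.0 q [ 0.187  0.369  1.911  0.     0.859 -0.599]
shift [ 0.5 -0.3 -1.7] turn 0.0 or -180.0
```

View pics/g2.png

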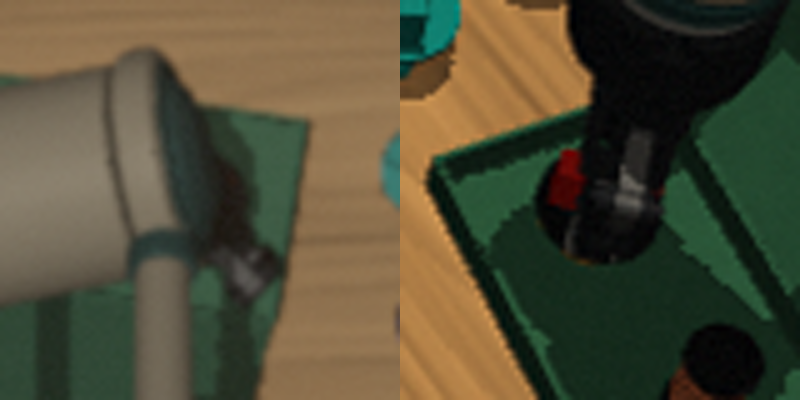

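The fingers straddle the red bar (zoom about (590,190)), with the coil clear. I'll nudge 2 mm along the bar and close.

Request:
step_arm:
  targets:
    - [[1, 0, -2], 0]
    - [[1, 0, -2], 0]

```text
clock: 3.9
position: [0.484, 0.164, 0.0374]
ee_rot: [0.653, 0.271, 0.653, -0.271]
contact_force: [0.3, -0.6, 0.4]
width: 0.0513
```

Request:
step_arm:
  targets:
    - [[0, 0, 0], 0]
    - [[0, 0, 0], 0]
    - [[0, 0, 0], 0]
    - [[0, 0, 0], 0]
    - [[0, 0, 0], 0]
    - [[0, 0, 0], 0]
    - [[0, 0, 0], 0]
    - [[0, 0, 0], 0]
  grip: 1
  grip_force: 80

```text
clock: 4.7
position: [0.4844, 0.164, 0.0374]
ee_rot: [0.653, 0.271, 0.653, -0.27]
contact_force: [0.5, 0.4, 0.8]
width: 0.0125
```

```bash
python3 -c "
from h import *
go([.4853,.1637,.2],45)"
```

```text
t 4.7 pos [0.4844 0.164  0.0374] w 0.0125 F [0.5 0.4 0.8] M [ 0.03 -0.01  0.  ]
toolx [ 4.e-04  2.e-04 -1.e+00] yaw 45.0 q [ 0.19   0.371  1.915  0.     0.855 -0.595]
shift [-162.6    0.5    0.8] turn -0.0 or 180.0
```

Request:
step_arm:
  targets:
    - [[-5, 0, 0], 0]
    - [[-15, 0, 0], 0]
    - [[-40, 0, 0], 0]
    - [[-80, 0, 0], 0]
    - [[-120, 0, 0], 0]
    - [[-150, 0, 0], 0]
    - [[-160, 0, 0], 0]
    - [[-160, 0, 0], 0]
    - [[-160, 0, 0], 0]
    - [[-160, 0, 0], 0]

```text
clock: 5.7
position: [0.4829, 0.1636, 0.1953]
ee_rot: [0.652, 0.27, 0.655, -0.271]
contact_force: [-0.3, -1.0, -1.9]
width: 0.0128
```

```bash
python3 - <<'E'
from h import *
from rig import manip
go([.5361,-.2383,.16],-29.2)
p=manip.get_image('scene'); cv2.imwrite('pics/scene3.png',p['image'][:,:,::-1])
E
```

```text
t 5.7 pos [0.4829 0.1636 0.1953] w 0.0128 F [-0.3 -1.  -1.9] M [-0.04 -0.04 -0.01]
toolx [-4.2e-03 -8.0e-04 -1.0e+00] yaw 45.0 q [ 0.19   0.204  1.696  0.     1.245 -0.595]
shift [  35.4 -246.5  321.9] turn 74.2 or -105.8
```

View pics/scene3.png

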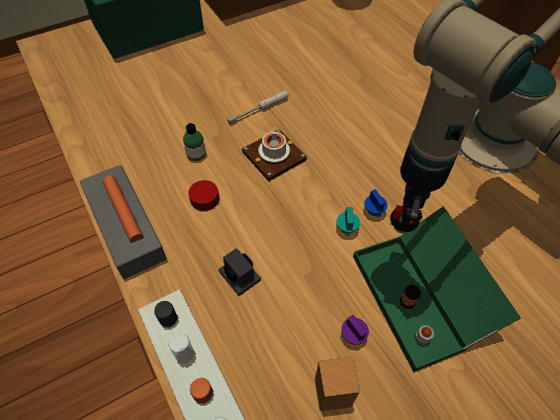

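The cap is held at about (408,215) and clear of the tin; the coil and lamp haven't moved. I'll move over the socket while turning 74°.

Request:
step_arm:
  targets:
    - [[0, -25, 32], 7]
    - [[0, -50, 65], 14]
    - [[0, -80, 100], 21]
    - [[0, -105, 140], 28]
    - [[0, -135, 175], 36]
    - [[0, -160, 210], 43]
    - [[0, -185, 240], 50]
    - [[0, -205, 270], 58]
    - [[10, -225, 295], 66]
    - [[20, -240, 315], 74.2]
    - [[30, -246, 322], 74.2]
    - [[36, -246, 322], 74.2]
    - [[36, -246, 322], 74.2]
    - [[36, -246, 322], 74.2]
    - [[36, -246, 322], 74.2]
    - [[36, -246, 322], 74.2]

```text
clock: 7.35
position: [0.5384, -0.2369, 0.1621]
ee_rot: [0.359, 0.61, 0.358, -0.609]
contact_force: [-0.9, -0.9, -1.5]
width: 0.0124
```

```bash
python3 - <<'E'
from h import *
from rig import manip
go([.5361,-.2383,.1],-29.2)
o=[]
for n,u,v in(('top',358,224),('scene',274,140)):
    p=manip.get_image(n); np.save(f'{n}4.npy',p,allow_pickle=True);o.append(cv2.resize(p['image'][v-50:v+50,u-50:u+50,::-1],(400,400),interpolation=2))
cv2.imwrite(f'pics/g4.png',np.hstack(o))
E
```

```text
t 7.35 pos [ 0.5384 -0.2369  0.1621] w 0.0124 F [-0.9 -0.9 -1.5] M [ 0.05  0.   -0.04]
toolx [ 1.2e-03 -4.0e-04 -1.0e+00] yaw -29.1 q [-0.533  0.34   1.588  0.     1.212 -0.025]
shift [62.1 -1.4  2.3] turn 0.1 or -179.9
```

View pics/g4.png

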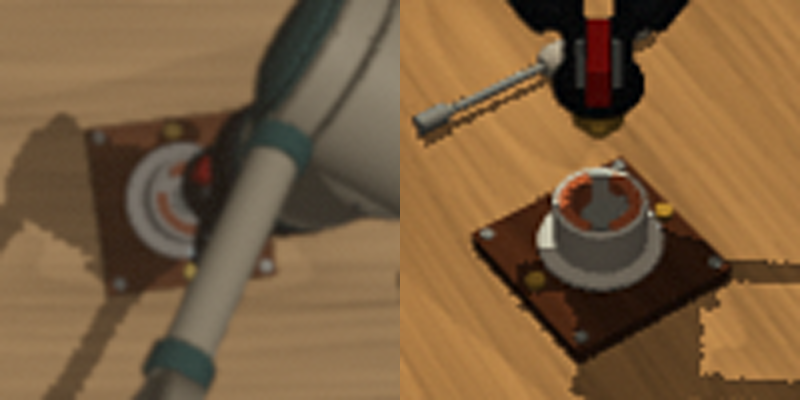

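Request:
step_arm:
  targets:
    - [[30, -1, 1], 0]
    - [[42, -1, 1], 0]
    - [[42, -1, 1], 0]
    - [[42, -1, 1], 0]
    - [[42, -1, 1], 0]

```text
clock: 7.95
position: [0.5374, -0.2385, 0.1203]
ee_rot: [0.358, 0.61, 0.357, -0.61]
contact_force: [0.1, 0.0, -1.5]
width: 0.0125
```

```bash
python3 - <<'E'
from h import *
from rig import manip
go([.5365,-.2376,.1],-29.2)
o=[]
for n,u,v in(('top',358,224),('scene',274,140)):
    p=manip.get_image(n);go([.5365,-.2376,.1],-29.2); o.append(cv2.resize(p['image'][v-30:v+30,u-30:u+30,::-1],(400,400),interpolation=2))
cv2.imwrite(f'pics/g5.png',np.hstack(o))
E
```

```text
t 7.95 pos [ 0.5374 -0.2385  0.1203] w 0.0125 F [ 0.1  0.  -1.5] M [-0.02 -0.04 -0.01]
toolx [ 1.7e-03 -9.0e-04 -1.0e+00] yaw -29.2 q [-0.536  0.375  1.647  0.     1.118 -0.027]
shift [20.3 -1.3 -0.3] turn 0.0 or -180.0
t 8.0 pos [ 0.5374 -0.2385  0.1204] w 0.0124 F [-0.  -1.2 -1.8] M [-0.03  0.01 -0.04]
toolx [ 0.0019 -0.001  -1.    ] yaw -29.2 q [-0.536  0.375  1.647  0.     1.118 -0.027]
shift [20.4 -1.3 -0.3] turn 0.0 or -180.0
t 8.05 pos [ 0.5373 -0.2385  0.1203] w 0.0125 F [-0.3 -1.1 -1.3] M [-0.01 -0.03  0.01]
toolx [ 1.8e-03 -9.0e-04 -1.0e+00] yaw -29.2 q [-0.536  0.375  1.647  0.     1.118 -0.027]
shift [20.3 -1.2 -0.4] turn 0.0 or -180.0
```

View pics/g5.png

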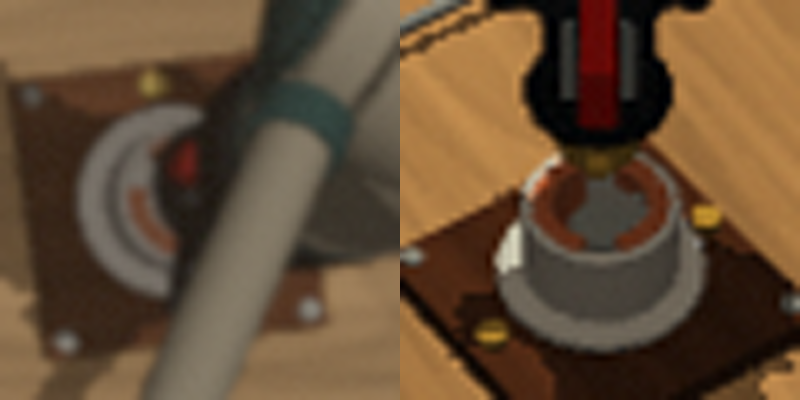

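In the scene view the plug at about (597,155) sits over the mouth and the bar lines up with the slots. I'll correct 1 mm and lower to just above the ledges.

Request:
step_arm:
  targets:
    - [[10, -1, 0], 0]
    - [[20, -1, 0], 0]
    - [[27, -1, 0], 0]
    - [[31, -1, 0], 0]
    - [[31, -1, 0], 0]
    - [[31, -1, 0], 0]

```text
clock: 8.65
position: [0.5358, -0.2376, 0.0881]
ee_rot: [-0.358, -0.61, -0.358, 0.61]
contact_force: [0.2, 0.3, -1.0]
width: 0.0126
```

```bash
python3 - <<'E'
from h import *
from rig import manip
go([.5365,-.2376,.08],-29.2)
o=[]
for n,u,v in(('top',358,224),('scene',274,140)):
    p=manip.get_image(n); o.append(cv2.resize(p['image'][v-30:v+30,u-30:u+30,::-1],(400,400),interpolation=2))
cv2.imwrite(f'pics/g6.png',np.hstack(o))
E
```

```text
t 8.65 pos [ 0.5358 -0.2376  0.0881] w 0.0126 F [ 0.2  0.3 -1. ] M [-0.03 -0.03 -0.02]
toolx [-3.e-04  2.e-04 -1.e+00] yaw -29.2 q [-0.536  0.404  1.691  0.     1.047 -0.027]
shift [ 8.1  0.6 -0.3] turn 0.0 or -180.0
```

View pics/g6.png

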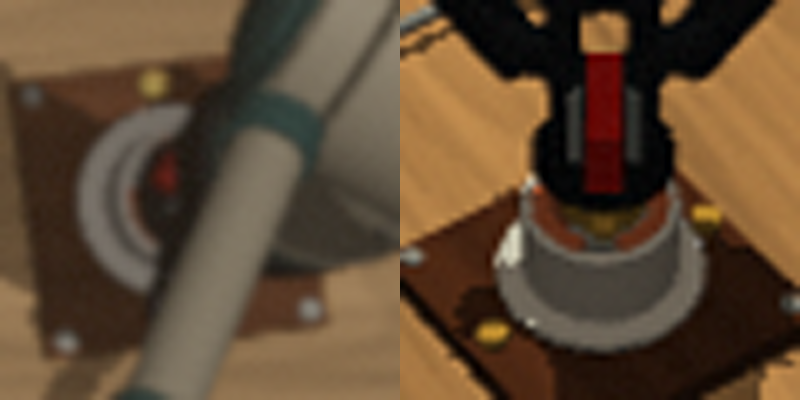

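The foot is inside the mouth, with no contact force. I'll lower in small steps.

Request:
step_arm:
  targets:
    - [[1, 0, 0], 0]
    - [[2, 0, 0], 0]
    - [[3, 0, 0], 0]
    - [[4, 0, 0], 0]
    - [[4, 0, 0], 0]

```text
clock: 9.25
position: [0.5357, -0.2376, 0.0841]
ee_rot: [-0.358, -0.61, -0.358, 0.61]
contact_force: [0.3, 0.1, -1.2]
width: 0.0124
```

Request:
step_arm:
  targets:
    - [[1, 0, 0], 0]
    - [[2, 0, 0], 0]
    - [[2, 0, 0], 0]

```text
clock: 9.55
position: [0.5358, -0.2376, 0.0823]
ee_rot: [0.358, 0.61, 0.358, -0.61]
contact_force: [-0.8, -0.3, -0.4]
width: 0.0126
```

Request:
step_arm:
  targets:
    - [[1, 0, 0], 0]
    - [[2, 0, 0], 0]
    - [[2, 0, 0], 0]

```text
clock: 9.85
position: [0.5358, -0.2376, 0.0804]
ee_rot: [0.358, 0.61, 0.358, -0.61]
contact_force: [-0.0, -0.6, 1.1]
width: 0.0124
```

The foot is at 46 mm, below the ledges, with only light spring force, so the lugs are in the slots. I'll press down.

Request:
step_arm:
  targets:
    - [[1, 0, 0], 0]
    - [[2, 0, 0], 0]
    - [[3, 0, 0], 0]
    - [[4, 0, 0], 0]
    - [[5, 0, 0], 0]
    - [[5, 0, 0], 0]

```text
clock: 10.45
position: [0.5359, -0.2376, 0.0756]
ee_rot: [0.358, 0.61, 0.358, -0.61]
contact_force: [-1.3, 1.0, 5.5]
width: 0.0124
```

Request:
step_arm:
  targets:
    - [[1, 0, 0], 0]
    - [[2, 0, 0], 0]
    - [[3, 0, 0], 0]
    - [[4, 0, 0], 0]
    - [[4, 0, 0], 0]

```text
clock: 10.95
position: [0.5359, -0.2377, 0.0721]
ee_rot: [0.358, 0.61, 0.358, -0.61]
contact_force: [-2.1, 2.1, 9.2]
width: 0.0125
```

Request:
step_arm:
  targets:
    - [[1, 0, 0], 0]
    - [[2, 0, 0], 0]
    - [[2, 0, 0], 0]

```text
clock: 11.25
position: [0.5359, -0.2377, 0.0704]
ee_rot: [0.358, 0.61, 0.358, -0.61]
contact_force: [-2.9, 1.6, 10.1]
width: 0.0123
```

```bash
python3 -c "
from h import *
go([.5365,-.2376,.067],-101.2)"
```

```text
t 11.25 pos [ 0.5359 -0.2377  0.0704] w 0.0123 F [-2.9  1.6 10.1] M [0.28 0.53 0.03]
toolx [ 7.e-04 -3.e-04 -1.e+00] yaw -29.2 q [-0.536  0.423  1.712  0.     1.006 -0.027]
shift [ 3.4  0.5 -0.3] turn 72.0 or -108.0
```

Request:
step_arm:
  targets:
    - [[1, -0.5, 0], 0]
    - [[2, -1, 0], 0]
    - [[3, -1, 0], 0]
    - [[4, -1, 0], 0]
    - [[4, -1, 0], 0]
    - [[4, -1, 0], 0]

```text
clock: 11.85
position: [0.5358, -0.2376, 0.0672]
ee_rot: [0.359, 0.61, 0.357, -0.609]
contact_force: [-2.5, 0.4, 13.4]
width: 0.0128
```

```bash
python3 -c "
from h import *
go([.5365,-.2376,.067],-101.2)"
```

```text
t 11.85 pos [ 0.5358 -0.2376  0.0672] w 0.0128 F [-2.5  0.4 13.4] M [0.21 0.4  0.03]
toolx [ 0.0026 -0.0014 -1.    ] yaw -29.2 q [-0.536  0.425  1.718  0.     0.996 -0.027]
shift [ 0.2  0.5 -0.4] turn 72.0 or -108.0
```

Request:
step_arm:
  targets:
    - [[1, -0.5, 0], 0]
    - [[1, -0.5, 0], 2]
    - [[1, -0.5, 0], 5]
    - [[1, -0.5, 0], 8]
    - [[1, -0.5, 0], 11]
    - [[1, -0.5, 0], 14]
    - [[1, -0.5, 0], 14]

```text
clock: 12.55
position: [0.5363, -0.2378, 0.0666]
ee_rot: [0.282, 0.65, 0.279, -0.648]
contact_force: [-1.4, 0.8, 13.3]
width: 0.0124
```

```bash
python3 -c "
from h import *
go([.5365,-.2376,.067],-101.2)"
```

```text
t 12.55 pos [ 0.5363 -0.2378  0.0666] w 0.0124 F [-1.4  0.8 13.3] M [0.17 0.26 0.01]
toolx [ 0.0045 -0.0024 -1.    ] yaw -43.25 q [-0.536  0.425  1.719  0.     0.992  0.218]
shift [-0.4 -0.  -0.3] turn 57.95 or -122.05
```

It turned 14° with no torque, so the lugs are under the ledge. I'll keep turning.

Request:
step_arm:
  targets:
    - [[0, 0, 0], 4]
    - [[0, 0, 0], 8]
    - [[0, 0, 0], 12]
    - [[0, 0, 0], 16]
    - [[0, 0, 0], 20]
    - [[0, 0, 0], 24]
    - [[0, 0, 0], 28]
    - [[0, 0, 0], 28]

```text
clock: 13.35
position: [0.5367, -0.2382, 0.0667]
ee_rot: [0.116, 0.699, 0.114, -0.696]
contact_force: [0.1, 0.2, 13.6]
width: 0.0127
```

```bash
python3 -c "
from h import *
go([.5365,-.2376,.067],-101.2)"
```

```text
t 13.35 pos [ 0.5367 -0.2382  0.0667] w 0.0127 F [ 0.1  0.2 13.6] M [0.08 0.19 0.01]
toolx [ 0.0054 -0.0031 -1.    ] yaw -71.26 q [-0.536  0.425  1.719  0.     0.991  0.707]
shift [-0.3 -0.6 -0. ] turn 29.94 or -150.06
```

Request:
step_arm:
  targets:
    - [[0, 0, 0], 4]
    - [[0, 0, 0], 8]
    - [[0, 0, 0], 12]
    - [[0, 0, 0], 16]
    - [[0, 0, 0], 20]
    - [[0, 0, 0], 24]
    - [[0, 0, 0], 27]
    - [[0, 0, 0], 30]
    - [[0, 0, 0], 30]
    - [[0, 0, 0], 30]

```text
clock: 14.35
position: [0.5368, -0.2383, 0.0668]
ee_rot: [-0.068, 0.706, -0.07, -0.702]
contact_force: [-1.0, 0.9, 12.9]
width: 0.0128
```

```bash
python3 -c "
from h import *
go([.5365,-.2376,.074],-101.2)"
```

```text
t 14.35 pos [ 0.5368 -0.2383  0.0668] w 0.0128 F [-1.   0.9 12.9] M [ 0.06  0.14 -0.02]
toolx [ 0.0056 -0.0033 -1.    ] yaw -101.2 q [-0.536  0.425  1.719  0.     0.991  1.23 ]
shift [-7.2 -0.6  0.4] turn 0.0 or -180.0
```

At 72°. I'll let it rise slowly into the pockets.

Request:
step_arm:
  targets:
    - [[-1, 0, 0], 0]
    - [[-2, 0, 0], 0]
    - [[-3, 0, 0], 0]
    - [[-4, 0, 0], 0]
    - [[-5, 0, 0], 0]
    - [[-6, 0, 0], 0]
    - [[-6, 0, 0], 0]

```text
clock: 15.05
position: [0.5368, -0.2383, 0.0722]
ee_rot: [-0.068, 0.706, -0.07, -0.702]
contact_force: [1.2, 0.3, 9.0]
width: 0.0124
```

Request:
step_arm:
  targets:
    - [[-1, 0, 0], 0]
    - [[-2, 0, 0], 0]
    - [[-2, 0, 0], 0]

```text
clock: 15.35
position: [0.5367, -0.2383, 0.0734]
ee_rot: [-0.068, 0.706, -0.07, -0.702]
contact_force: [2.5, -2.6, 4.8]
width: 0.0122
```

```bash
python3 -c "
from h import *
go([.5365,-.2376,.074],-101.2)"
```

```text
t 15.35 pos [ 0.5367 -0.2383  0.0734] w 0.0122 F [ 2.5 -2.6  4.8] M [-0.21 -0.42 -0.01]
toolx [ 0.0051 -0.0029 -1.    ] yaw -101.21 q [-0.536  0.418  1.711  0.     1.007  1.23 ]
shift [-0.6 -0.6  0.3] turn -0.01 or 179.99
```

Request:
step_arm:
  targets:
    - [[-0.5, 0, 0], 0]
    - [[-1, 0, 0], 0]
    - [[-1, 0, 0], 0]

```text
clock: 15.65
position: [0.5366, -0.2382, 0.0738]
ee_rot: [-0.068, 0.705, -0.07, -0.702]
contact_force: [4.7, -2.1, 2.3]
width: 0.0127
```

```bash
python3 -c "
from h import *
go([.5365,-.2376,.074],-101.2)"
```

```text
t 15.65 pos [ 0.5366 -0.2382  0.0738] w 0.0127 F [ 4.7 -2.1  2.3] M [-0.55 -0.84  0.07]
toolx [ 0.0045 -0.0025 -1.    ] yaw -101.21 q [-0.536  0.418  1.71   0.     1.008  1.23 ]
shift [-0.2 -0.6  0.2] turn -0.01 or 179.99
```

The rise has stopped at a TCP height of 73.8 mm, which puts the foot at about 39.5 mm. The force has dropped off, consistent with the lugs being caught. I'll release.

Request:
step_arm:
  targets:
    - [[0, 0, 0], 0]
    - [[0, 0, 0], 0]
    - [[0, 0, 0], 0]
    - [[0, 0, 0], 0]
    - [[0, 0, 0], 0]
    - [[0, 0, 0], 0]
  grip: 0.4

```text
clock: 16.25
position: [0.5342, -0.2367, 0.0731]
ee_rot: [0.069, -0.704, 0.069, 0.704]
contact_force: [0.9, 0.3, 0.2]
width: 0.0513
```

```bash
python3 - <<'E'
from h import *
from rig import manip
go([.5365,-.2376,.2],-101.2)
o=[]
for n,u,v in(('top',358,224),('scene',274,140)):
    p=manip.get_image(n); o.append(cv2.resize(p['image'][v-30:v+30,u-30:u+30,::-1],(400,400),interpolation=2))
cv2.imwrite(f'pics/g7.png',np.hstack(o))
E
```

```text
t 16.25 pos [ 0.5342 -0.2367  0.0731] w 0.0513 F [0.9 0.3 0.2] M [ 0.   -0.01 -0.03]
toolx [-5.e-04  4.e-04 -1.e+00] yaw -101.2 q [-0.536  0.418  1.712  0.     1.012  1.23 ]
shift [-126.9    0.4   -2.3] turn 0.0 or -180.0
```

View pics/g7.png

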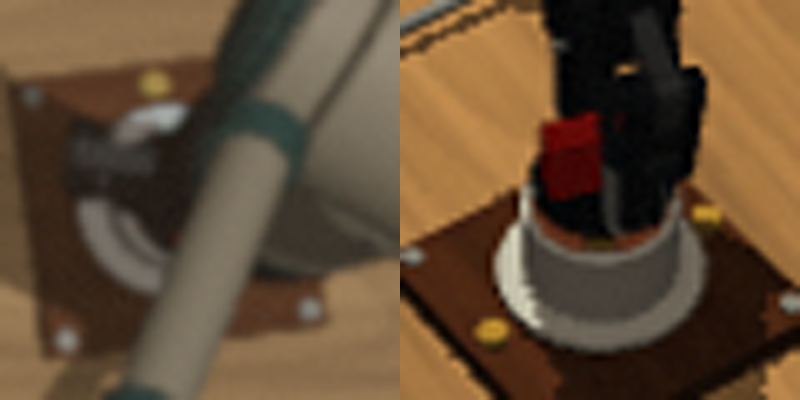

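The fingers are off the bar. I'll go up and then aside so I can see it.

Request:
step_arm:
  targets:
    - [[-5, 0, 0], 0]
    - [[-15, 0, 0], 0]
    - [[-40, 0, 0], 0]
    - [[-80, 0, 0], 0]
    - [[-120, 0, 0], 0]
    - [[-140, 0, 0], 0]
    - [[-150, -50, 0], 0]
    - [[-150, -100, 0], 0]
    - [[-150, -150, 0], 0]
    - [[-150, -200, 0], 0]
    - [[-150, -200, 0], 0]
    - [[-150, -200, 0], 0]

```text
clock: 17.55
position: [0.5735, -0.0395, 0.2242]
ee_rot: [-0.068, 0.704, -0.068, -0.703]
contact_force: [-0.4, -0.7, 0.9]
width: 0.0513
```

```bash
python3 - <<'E'
from h import *
from rig import manip
go([.5365,-.2376,.2],-101.2)
o=[]
a=manip.get_image('top');s=manip.get_image('scene')
cv2.imwrite('pics/scene8.png',s['image'][:,:,::-1])
for z in (.1,.096+.003):
  for p,mi in((a,90),(s,150)):
    c=(.5365,-.238); r0=rect(p,p['image'],c,z,.05,4000); r=r0.astype(float)
    if z==.1:o.append(r0[:,:,::-1])
    R=r[:,:,0]; m=((R>mi)&(R>2.5*r[:,:,1])&(R>2.5*r[:,:,2]))
    pts=np.argwhere(m)[:,::-1]
    if len(pts)>50:
        mu=pts.mean(0); w,V=np.linalg.eigh(np.cov((pts-mu).T)); d=V[:,1]
        print(z,c[0]-.05+mu[0]/4000,c[1]+.05-mu[1]/4000,np.degrees(np.arctan2(-d[1],d[0])),np.sqrt(12*w)/4)
cv2.imwrite('pics/g8.png',np.hstack(o))
E
```

```text
t 17.55 pos [ 0.5735 -0.0395  0.2242] w 0.0513 F [-0.4 -0.7  0.9] M [-0.05 -0.01  0.03]
toolx [ 1.e-03 -7.e-04 -1.e+00] yaw -101.02 q [-0.189  0.279  1.518 -0.     1.343  1.574]
shift [ 24.3 201.5  -1.6] turn 0.18 or -179.82
0.1 0.5334869768366637 -0.23774860821155186 169.29408097842057 [15.066249   41.12422639]
0.1 0.5359869788659198 -0.23769739577318397 168.61121990412389 [12.65870435 42.72007479]
0.099 0.5335511301675424 -0.23796307127986518 169.257938217615 [15.08925849 41.17334819]
0.099 0.5355108870967742 -0.2385685771889401 168.5739751061447 [12.66505402 42.78757955]
```

View pics/g8.png

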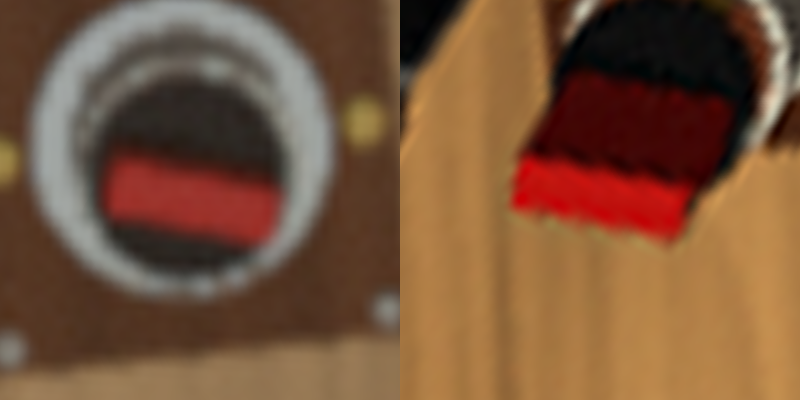

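View pics/scene8.png

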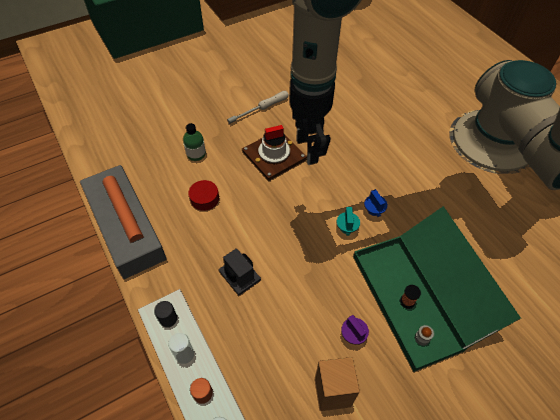

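In both views the bar sits at -11° in the world, which is 72° clockwise from the slots. The cap's top is at about 100 mm, so the foot is at about 40 mm, the locked height; an unlocked cap would stand about 8 mm higher. The look-alikes and everything else are where they were, and the gripper is clear, so I'll hand in.

```bash
python3 -c "
from rig import manip
print(manip.sign_off())"
```

```text
the job is handed in; nothing more can be done
None
```

The cap with the red bar is out of the tin and locked in the valve socket. I handed the job in at about 18 s, well under the 72 s limit.

- **Slot angle:** I found it by look. The two cameras gave 61.1° and 60.5° from the world x axis.
- **Fitting:** The cap dropped straight into the slots. I pressed it to about 15 N, turned it 72° clockwise with almost no torque, let it rise until the lugs caught, and released it. The highest force reading I took was 13.6 N.
- **Final checks:** Both cameras show the bar at -11°, 72° from the slots. The cap's top is at about 100 mm, which puts the foot at the 40 mm locked height. The coil, lamp, look-alike caps and other things show no change in the picture, and the gripper was empty and well clear.
- **Disagreements:** The two views differed by up to 2.5 mm on the bar's position. The height estimate was uncertain by about 3 mm, against the 8 mm between locked and unlocked. While the cap rose, sideways force reached about 5 N because the gripper was slightly off centre; it was gone after release.
- **Not tested:** I did not turn the cap back to test the lock.

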